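# Pack out the short core and hold both cores against the trimming stop

## Robot

A 6-joint arm with a two-finger parallel gripper is mounted at the origin on a cart in front of the work surface, level with it; the furniture and walls round the work are solid. World frame = base frame: x ahead of the robot, y to its left, z up, the work surface at z = 0. Lengths are in m, angles in rad, forces in N, time in s.
With the tool pointing down it reaches from about 0.35 to 0.875 m from the base axis. Payload 4.2 kg.
Tool frame: the origin (TCP) lies at the very end of the fingers, on their centre line; the grasp point (between the pads) lies 19 mm behind it; z points along the fingers, y is the line along which they close (so a half turn about z gives the same grasp; the last joint's range is limited). The gripper opens to 85 mm and grips with 20 to 120 N. Pads are 22 mm wide; open, the fingers measure 114 mm over their backs; the gripper's body (76 mm by 85 mm) begins 54 mm behind the grasp point. The pads swing forward as they close: fully open they stand 13 mm farther back than shut.
Start: joints at [1.461, 0.385, 0.008, 0, -1.194, -0.259], TCP at [0.225, 0.583, 0.231] pointing down, gripper open.
Joint ranges: [-3.14, 3.14], [-1.21, 2.06], [-1.07, 1.41], [-3.16, 2.05], [-2.99, -0.16], [-3.1, 3.1]. Speed limits (rad/s): [2.79, 2.79, 3.14, 3.14, 3.14, 3.14].

## Interface

Orientations are given as a 3x3 rotation matrix whose columns are the frame's x, y, z axes.
In Python, from station import arm, hand, planner, sensors, get_image, close_job gives the robot as it stands. Calls block until the motion is done:
- arm.movep(position, orientation): joint-space move of the TCP to a pose.
- arm.move_l(position, v=0.15, rot=None): straight line of the TCP; rot=None keeps the orientation; v is the mean speed in m/s.
- arm.move_j(angles): joint-space move.
- hand.let_go() and hand.clamp(): open the fingers fully, or close them until they stop; the grip force is fixed at half the most.
- arm.wait(seconds).
- planner.inverse_kinematics(position, orientation): joint angles nearest the present ones, or None.
- sensors.get_state(): the state.
- get_image(name): name is "scene" or "top" or "wrist"; returns a dict with "frame" (420x560x3 uint8, red, green, blue), "fovy" (degrees; the focal length in pixels is half the picture's height over the tangent of half this angle, whatever the lens; pixels are square), "cx", "cy" (the principal point, pixels), "k1" (the pictures are not rectified: a ray, as slopes to the right and down, at radius r is drawn at 1 + k1 r^2 times it, then the intrinsics apply), "xyz" and "orientation" of the camera in the world. Camera axes: x right, y down, z forward; pixel columns grow to the right and rows downward; lengths in m; the calibration is good to about 2 mm. A picture is of the moment at which its call begins. There is no depth.
A pose or a line that the arm cannot do raises arm.PlanningError and nothing moves.
- close_job(): hands the job in; it is judged then, once.
The state is a dict: "time": time; "qpos": joint angles; "joint_vel": joint speeds; "joint_torque": joint torques, N m; "tcp_pos": TCP position; "tcp_rot": TCP orientation; "ft_force": force on the tool from outside, world axes, zero at the start; "torque": the same for the moment, N m; "grip_width": finger opening in m; "finger_force": force on a finger pad.
Only numpy, scipy, OpenCV 4.12 (cv2) and the standard library are available. Lean on these libraries where they do the work, as an engineer would, in place of code of your own. Each camera call takes 0.05 s, during which the arm holds its last target. There are 200 camera calls.

## Task

Two clay cores, a long one and a short one, lie side by side in the trimming cradle. Stand the packing block that makes the short row as long as the long one upright in the channel, in the gap that is wide enough for it, between the short core and the pressure plate, and let go of it; then push the spring-loaded yoke by hand so that its plate bears flush on both rows and both cores sit hard against the end stop. Press firmly but do not crush the clay, leave the other things on the bench where they are, and finish while still holding the yoke pressed, so that I can run the wire saw through the slots.

Things in the scene. Friction and masses are not known exactly. Their poses are not given: they have to be found in the camera images.
- cradle: Fixed twin trimming cradle, base 150 (x) x 165 (y) x 10 mm. Origin: centre of its underside. Two channels along its y, centred at x = -24 and +24 mm, 42 mm wide, floor at z = 10 mm, walls to 34 mm, partition to 30 mm. End stop bar at the +y end, spring-returned yoke with pressure plate at the -y end. Cores reach z = 49 mm; only lug and tab stand higher.
- stop_face (a point): Middle of the end stop's face, at x = 0, y = +60 mm, z = 29 mm of the cradle; the cores' ends must sit against this face. The stop is 50 mm high. The thin gaps through the walls 12 mm before it are the saw slots.
- yoke: Steel cross bar, 138 mm (x) by 12 mm (y), that slides along the cradle's +y, axes parallel to it. Origin: mid-thickness of the bar, x = 0, z = 10 mm of the cradle; y = -53 mm sprung back, -39 mm when pressing a 76.5 mm row that is home. Return springs: 2.6 N at rest, 5.7 N at -39 mm; let go, it slides back.
- lug (a point): Middle of the back (-y) face of the yoke's upright thumb lug, 70 mm above the bench (on the yoke at y = -6 mm); push here towards the cradle's +y. The lug is 30 mm wide (x), 12 mm thick (y), its top 83 mm above the bench; free space behind. Home, it stops solid; 10 to 20 N in all holds it well.
- pressure_plate: Aluminium plate on the yoke, 86 mm wide (x), 8 mm thick, 12 to 49 mm above the bench, swivelling on an upright pin (0.2 rad either way, loose). Origin on the pin, 10.5 mm ahead (+y) of the yoke's origin, z = 10 mm of the cradle; pressing face 12 mm ahead along the plate's own +y. Axes parallel to the cradle's when square.
- core_long: Brown clay core, 38 mm across, 76.5 mm long, lying in one of the two channels (which one varies), up to 5 mm short of the stop. Origin: centre of its end face towards the stop; its z axis runs along the core towards the pressure plate. The gap at the plate is about 9 to 14 mm.
- core_short: Brown clay core, 38 mm across, only 50.6 mm long, lying in the other channel, up to 5 mm short of the stop. Origin: centre of its end face towards the stop; its z axis runs along the core towards the pressure plate. The gap at the plate is about 34 to 41 mm.
- packing_26: Steel packing block that makes up the short row: 36 mm wide (x), 26 mm thick (y), 36 mm high, with an upright grip tab in the middle of its top, 16 mm (x) by 12 mm (y), top 71 mm above the underside. Origin: centre of the underside. Stands on the bench right of the cradle; about 0.18 kg.
- packing_18: The thinner packing block: the same, but 18 mm thick (y); it would leave the short row 8 mm short. Stands near the other one; which stands where varies. Leave it.
- stopper: Bystander: red tapered rubber stopper, 36 mm across, 28 mm high. Origin: centre of the underside.
- brass_ring: Bystander: brass cutting ring, 66 mm across, 20 mm high. Origin: centre of the underside.
- stone: Bystander: grey porous stone disc, 50 mm across, 10 mm high. Origin: centre of the underside.
- tin: Bystander: open aluminium moisture tin with soil in it, 61 mm across, 36 mm high. Origin: centre of the underside.
- lid_of_tin: Bystander: shallow aluminium tin lid, 63 mm across, 10 mm high. Origin: centre of the underside.
- clock: Bystander: white bench timer, 55 x 70 x 25 mm. Origin: centre of the underside.
- palette_knife: Bystander: palette knife with a wooden handle, 200 mm long, 18 mm thick. Origin: centre of the underside.
Mind the look-alikes: they are no part of the job. What is shaped like the packing_26 but blue or yellow is not meant.

How it is judged:
On the way:
1. the 26 mm packing block stands let go on the channel's floor, between the short core and the pressure plate (z of packing_26 in the frame of core_short between 0.06 and 0.082 m and horizontal distance between packing_26 and core_short below 0.083 m and height (world z) of packing_26 below 0.0125 m and angle between packing_26's own z axis and vertical below 0.08 rad and contact force between the fingers and packing_26 below 0.3 N), for 0.2 s.
At the end, for the whole second after the job is handed in: 26 mm block upright in the short row, closed up within 2.5 mm, untouched by fingers; cores within 2 mm of the stop; yoke within 2 mm of home, plate square within 0.035 rad and pressing over 0.8 N on long core and block; fingers push the yoke with over 4 N through the last second (z of packing_26 in the frame of core_short between 0.061 and 0.0665 m and horizontal distance between packing_26 and core_short below 0.068 m and height (world z) of packing_26 below 0.0125 m and angle between packing_26's own z axis and vertical below 0.08 rad and y of each of core_long, core_short in the frame of cradle above 0.058 m and y of yoke in the frame of cradle above -0.041 m and angle between the y axis of pressure_plate and the y axis of cradle, either way round below 0.035 rad and contact force between pressure_plate and core_long above 0.8 N and contact force between pressure_plate and packing_26 above 0.8 N and contact force between the fingers and yoke above 4 N and contact force between the fingers and packing_26 below 0.3 N and linear speed of yoke below 0.01 m/s); the arm keeps its last pose, push and grip.
It fails at once if a bystander or the other packing block is pushed more than 25 mm from its place (distance of any of stopper, brass_ring, stone, tin, lid_of_tin, clock, palette_knife, packing_18 from where it was at the start of the episode above 0.025 m).
It fails at once if a core is crushed: the plate or the packing block presses on it with more than 60 N (contact force between pressure_plate and core_long above 60 N or contact force between packing_26 and core_short above 60 N).
It fails at once if a core is lifted out of its channel (height (world z) of any of core_long, core_short above 0.045 m).
It also fails if it takes over 51 s, if anything falls off the work surface, if the arm or the gripper's body presses on something with over 40 N, if the wrist force passes 120 N, or if a joint passes its speed limit or range.

## Working session

There is one attempt and no reset: what is moved stays moved. The work goes in short steps, each a Python script; the robot and the scene stay as the last script left them, time stands still between calls to the robot, and variables do not carry over. Pictures are saved under pics/ and viewed, at most 11 in all, crops included, and the job is handed in when it is done.

```bash
ls; mkdir -p pics; cat > h.py <<'E'
import numpy as np, cv2
from station import arm, hand, planner, sensors, get_image, close_job
def save(name,fn):
    im=get_image(name); cv2.imwrite('pics/'+fn+'.png',im['frame'][:,:,::-1]); np.save('pics/'+fn+'.npy',im,allow_pickle=True); return im
def load(fn): return np.load('pics/'+fn+'.npy',allow_pickle=True).item()
def K(im):
    f=im['frame'].shape[0]/2/np.tan(np.radians(im['fovy'])/2)
    return np.array([[f,0,im['cx']],[0,f,im['cy']],[0,0,1.]])
def pix2plane(im,uv,z):
    uv=np.atleast_2d(np.array(uv,float)); 
    s=cv2.undistortPoints(uv.reshape(-1,1,2),K(im),_D(im)).reshape(-1,2)
    d=np.c_[s,np.ones(len(s))]@np.array(im['orientation']).T; c=np.array(im['xyz'])
    return c+d*((z-c[2])/d[:,2])[:,None]
def _D(im): return np.array([im['k1'],0,0,0,0.])
def proj(im,P):
    P=np.atleast_2d(P); R=np.array(im['orientation']); t=-R.T@np.array(im['xyz'])
    return cv2.projectPoints(P.astype(float),cv2.Rodrigues(R.T)[0],t,K(im),_D(im))[0].reshape(-1,2)
E
python3 - <<'E'
from h import *
for n in('scene','top'):
    im=save(n,n+'0'); print(n,im['fovy'],im['cx'],im['cy'],im['k1'],im['xyz'],im['orientation'])
print(sensors.get_state())
a=load('scene0')['frame'];b=load('top0')['frame']
E
```

```text
pics
scene 52.86207663695703 274.72958130459807 204.23769448662338 0.009486816960023865 [-0.23846423 -0.44473686  0.62493201] [[ 0.5610183  -0.45561485  0.69113933]
 [-0.82754912 -0.28799159  0.48189553]
 [-0.02051644 -0.84230395 -0.53861222]]
top 47.03332098545809 278.7401669891215 204.74046892155368 -0.125788453741971 [0.30832615 0.02508787 1.40194233] [[-0.00761788 -0.99126009  0.13170192]
 [-0.99996331  0.00806752  0.00288078]
 [-0.00391811 -0.13167514 -0.99128518]]
{'time': 0.1, 'qpos': array([ 1.46059765e+00,  3.85463817e-01,  6.76480843e-03, -4.18664249e-04,
       -1.19398880e+00, -2.58593739e-01]), 'joint_vel': array([-8.63851253e-05, -2.58681735e-04,  2.08841903e-03,  2.03620067e-03,
       -1.00252351e-03, -1.94236015e-05]), 'joint_torque': array([-6.73150535e-04, -3.93316734e+01,  1.88931477e+01,  4.19800848e+00,
       -2.56807041e-03,  4.90381325e-06]), 'tcp_pos': array([0.22511032, 0.5824989 , 0.23034386]), 'tcp_rot': array([[ 9.32707701e-01, -3.60632765e-01, -5.94944737e-04],
       [-3.60633240e-01, -9.32705898e-01, -1.83716373e-03],
       [ 1.07632970e-04,  1.92809360e-03, -9.99998135e-01]]), 'ft_force': array([0.12692787, 0.56539612, 0.01406981]), 'torque': array([-0.03460144,  0.01365837,  0.00044565]), 'finger_force': 0.0, 'grip_width': 0.0858228510614823}
```

View pics/top0.png

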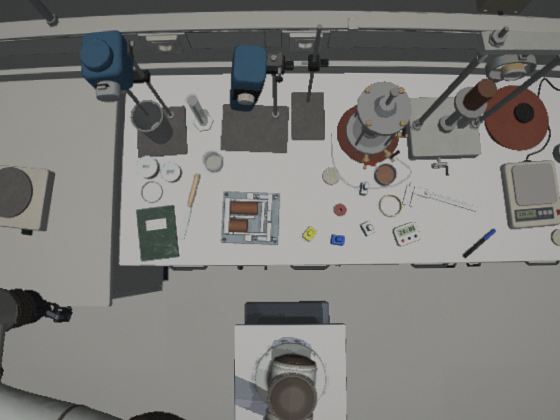

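View pics/scene0.png

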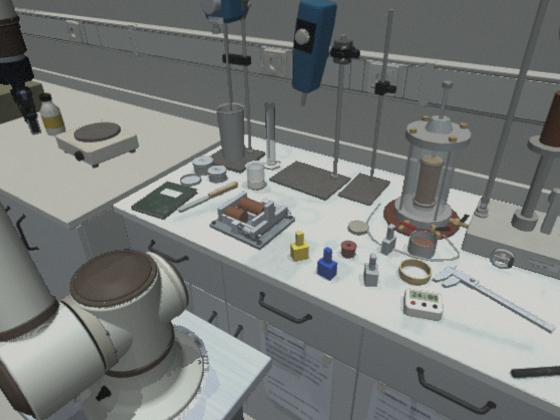

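The top view shows the cradle at about (250,217), with the stop to the left (world +y) and the yoke to the right. The cores are at about (243,208) and (240,226). The two steel blocks are at about (363,188) and (368,228). Next I'll look from the wrist camera.

```bash
python3 - <<'E'
from h import *
t=load('top0')
c=pix2plane(t,[[250,217]],0.03)[0]; b=pix2plane(t,[[363,188],[368,228]],0.03)
print(c,b)
R=np.array([[0,-1,0],[-1,0,0],[0,0,-1.]]).T
R=np.array([[1,0,0],[0,-1,0],[0,0,-1.]])
mid=b.mean(0)
for n,p in (('cr',c),('bl',mid)):
    try:
        arm.movep([p[0]-0.03,p[1],0.33],R)
        im=save('wrist','w_'+n); s=sensors.get_state(); print(s['time'],s['tcp_pos'],im['xyz'],im['orientation'],im['fovy'])
    except arm.PlanningError as e: print(e)
A=np.hstack([cv2.imread('pics/w_cr.png'),cv2.imread('pics/w_bl.png')]); cv2.imwrite('pics/w2.png',cv2.resize(A,(800,300),interpolation=cv2.INTER_AREA))
E
```

```text
[0.45589652 0.11155175 0.03      ] [[ 0.53743754 -0.21487334  0.03      ]
 [ 0.42140123 -0.22575917  0.03      ]]
2.0417 [0.42596635 0.11214885 0.32971461] [0.5031923  0.11299031 0.47198561] [[ 1.81548372e-04 -9.53052559e-01 -3.02804867e-01]
 [-9.99999915e-01 -6.06589617e-05 -4.08636688e-04]
 [ 3.71084412e-04  3.02804915e-01 -9.53052488e-01]] 67.6153655479389
3.35 [ 0.44978663 -0.21936558  0.33003159] [ 0.52687504 -0.21870056  0.47221362] [[ 5.33104323e-04 -9.53180400e-01 -3.02401788e-01]
 [-9.99999857e-01 -4.92175969e-04 -2.11545574e-04]
 [ 5.28062019e-05  3.02401857e-01 -9.53180525e-01]] 67.6153655479389
```

View pics/w2.png

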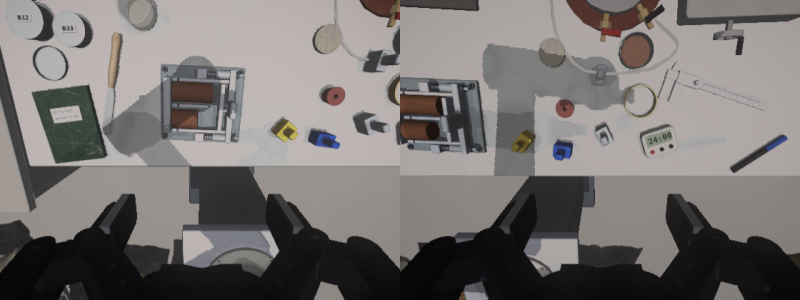

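The wrist views show the cradle at about (280,145) in the left full-resolution image. The steel blocks are at about (280,105) and (283,185) in the right one. I'll enlarge those areas.

```bash
python3 - <<'E'
from h import *
a=cv2.imread('pics/w_cr.png')[80:210,210:350]; b=cv2.imread('pics/w_bl.png')[75:215,245:325]
z=lambda i,s:cv2.resize(i,None,fx=s,fy=s,interpolation=cv2.INTER_CUBIC)
A=z(a,3.5); B=z(b,4)
H=max(A.shape[0],B.shape[0]); p=lambda i:cv2.copyMakeBorder(i,0,H-i.shape[0],0,0,cv2.BORDER_CONSTANT)
o=np.hstack([p(A),p(B)])[:, :800]; print(o.shape); cv2.imwrite('pics/crop1.png',o)
E
```

```text
(560, 800, 3)
```

View pics/crop1.png

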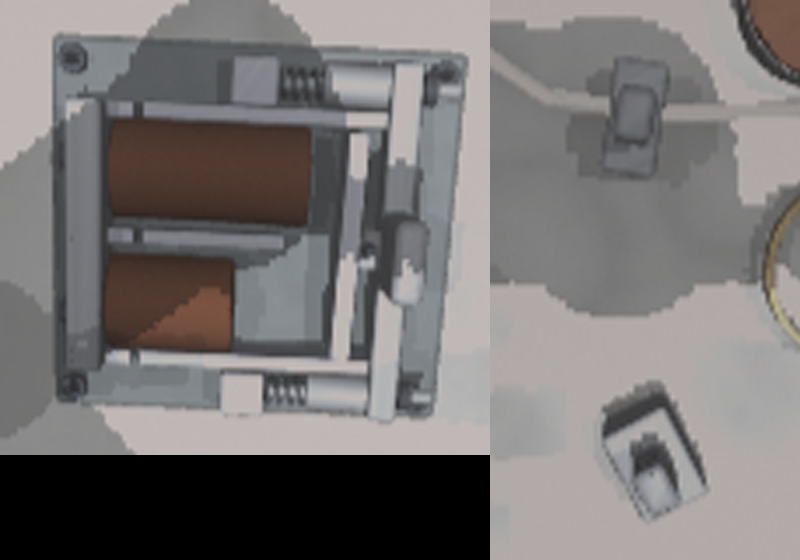

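Judging by proportions, the lower block, at about (0.42,-0.226), is the thick one (short to long about 0.72). The upper one is about 0.5, so it's the 18 mm block. The short core lies in the near channel (cradle x = -24). I'll go closer for accurate poses.

```bash
python3 - <<'E'
from h import *
R=np.array([[1,0,0],[0,-1,0],[0,0,-1.]])
arm.movep([0.435,-0.226,0.19],R); a=save('wrist','w3b')
arm.movep([0.475,0.105,0.19],R); b=save('wrist','w3c')
print(sensors.get_state()['time'])
print(proj(a,[0.42,-0.226,0.036]),proj(b,[0.456,0.105,0.03]))
u,v=proj(a,[0.42,-0.226,0.036])[0].astype(int); A=a['frame'][v-45:v+45,u-45:u+45,::-1]
u,v=proj(b,[0.456,0.105,0.03])[0].astype(int); B=b['frame'][max(0,v-115):v+115,u-115:u+115,::-1]
print('offA',proj(a,[0.42,-0.226,0.036])[0].astype(int)-45,'offB',u-115,max(0,v-115),B.shape)
A=cv2.resize(A,(300,300),interpolation=cv2.INTER_CUBIC);B=cv2.resize(B,None,fx=2.15,fy=2.15,interpolation=cv2.INTER_CUBIC)
A=cv2.copyMakeBorder(A,0,B.shape[0]-300,0,0,cv2.BORDER_CONSTANT)
cv2.imwrite('pics/crop2.png',np.hstack([A,B])[:,:800])
E
```

```text
5.325
[[282.07783113 213.48587252]] [[281.75610376 214.20130203]]
offA [237 168] offB 166 99 (230, 230, 3)
```

View pics/crop2.png

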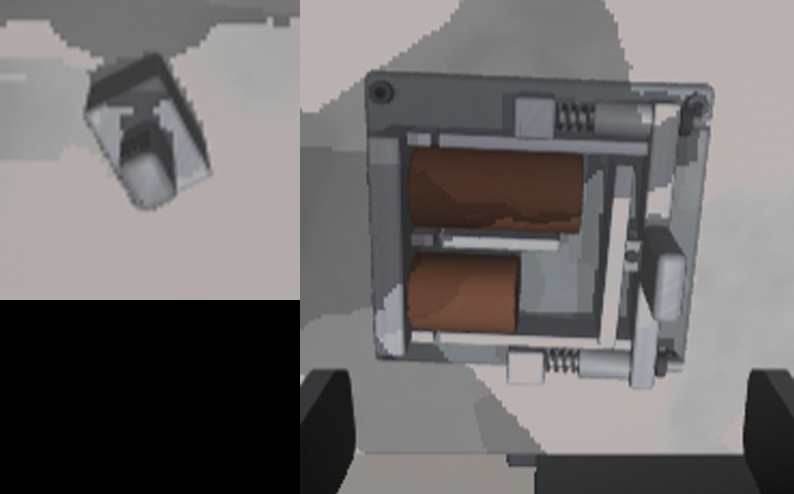

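The block's top-face corners in the crop are about (88,110), (168,88) and (212,173). The tab top is near (150,180). The cradle base corners are about (368,72), (713,87), (380,358) and (683,372). The lug top is about (668,288). I'll cast these onto planes and check them against the given sizes.

```bash
python3 - <<'E'
from h import *
a=load('w3b');b=load('w3c')
fa=lambda p:np.array(p)/3.3333+[237,168]
fb=lambda p:(np.array(p)-[300,0])/2.15+[166,99]
P=pix2plane(a,fa([[88,110],[168,88],[212,173]]),.036);print(P)
print('edges',np.linalg.norm(P[1]-P[0]),np.linalg.norm(P[2]-P[1]),'yaw x',np.degrees(np.arctan2(*(P[1]-P[2])[1::-1])),np.degrees(np.arctan2(*(P[1]-P[0])[1::-1])),'ctr',(P[0]+P[2])/2)
print('tab',pix2plane(a,fa([[122,160],[175,180],[140,208],[150,180]]),.071))
# refine tab/block contours via bright mask
g=cv2.cvtColor(a['frame'],cv2.COLOR_RGB2HSV)[168:258,237:327]
C=pix2plane(b,fb([[368,72],[713,87],[683,368],[380,358]]),.010);print('cradle',C,C.mean(0))
for i in range(4):
    d=C[(i+1)%4]-C[i];print(np.linalg.norm(d),np.degrees(np.arctan2(d[1],d[0])))
print('lug',pix2plane(b,fb([[668,256],[668,319],[657,288],[684,288]]),.083))
print('partition',pix2plane(b,fb([[440,242],[558,242]]),.030))
print('stop top edge',pix2plane(b,fb([[399,140],[406,354]]),.050))
print('walls top outer',pix2plane(b,fb([[440,136],[645,147],[440,339],[630,346]]),.034))
print('plate front top',pix2plane(b,fb([[614,167],[600,343]]),.049))
print('core ends',pix2plane(b,fb([[583,190],[519,293]]),.03))
E
```

```text
[[ 0.4328442  -0.20761443  0.036     ]
 [ 0.43954056 -0.23115746  0.036     ]
 [ 0.41328218 -0.24457222  0.036     ]]
edges 0.02447683645857773 0.029486575683492198 yaw x 27.0613682347189 -74.12262326733658 ctr [ 0.42306319 -0.22609332  0.036     ]
tab [[ 0.42865013 -0.21838936  0.071     ]
 [ 0.42307792 -0.2324424   0.071     ]
 [ 0.4151355  -0.22313288  0.071     ]
 [ 0.42307192 -0.22579742  0.071     ]]
cradle [[0.5352395  0.18878945 0.01      ]
 [0.52825683 0.02829643 0.01      ]
 [0.38235393 0.03366935 0.01      ]
 [0.38844641 0.19446764 0.01      ]] [0.45857417 0.11130572 0.01      ]
0.1606448410789347 -92.4912328297478
0.14600179547042816 177.89102042961517
0.16091366756072883 87.83015853905512
0.146902865525333 -2.2151876437134432
lug [[0.46940101 0.05857956 0.083     ]
 [0.44272081 0.05718108 0.083     ]
 [0.45605577 0.06223551 0.083     ]
 [0.4560426  0.05154406 0.083     ]]
partition [[0.45886454 0.15613717 0.03      ]
 [0.45879586 0.10071148 0.03      ]]
stop top edge [[0.50974723 0.16771238 0.05      ]
 [0.41079358 0.17120736 0.05      ]]
walls top outer [[0.50908162 0.15302862 0.034     ]
 [0.50410373 0.06230463 0.034     ]
 [0.41080664 0.15791342 0.034     ]
 [0.40695092 0.06552052 0.034     ]]
plate front top [[0.49801769 0.07728383 0.049     ]
 [0.41579362 0.08143111 0.049     ]]
core ends [[0.48373698 0.08932673 0.03      ]
 [0.43313298 0.11939815 0.03      ]]
```

The poses agree with the given sizes. The cradle centre is about (0.4586,0.1113) with yaw about -2.3°. The block tab is at (0.423,-0.2258) with yaw about 20°. Now the grasp.

```bash
cat >> h.py <<'E'
CY=np.radians(-2.3); CC=np.array([.4585,.1113])
def cr(x,y,z): c,s=np.cos(CY),np.sin(CY); return np.array([CC[0]+c*x-s*y,CC[1]+s*x+c*y,z])
def loc(P): P=np.atleast_2d(P); c,s=np.cos(CY),np.sin(CY); d=P[:,:2]-CC; return np.c_[c*d[:,0]+s*d[:,1],-s*d[:,0]+c*d[:,1]]
def down(a,sg=1):
    y=sg*np.array([np.cos(a),np.sin(a),0]); z=np.array([0,0,-1.]); return np.c_[np.cross(y,z),y,z]
E
python3 - <<'E'
from h import *
for sg in(1,-1):
    print(sg,planner.inverse_kinematics([.423,-.2258,.15],down(np.radians(20),sg)),planner.inverse_kinematics(cr(-.024,-.012,.12),down(CY,sg)))
sg=1 if planner.inverse_kinematics([.423,-.2258,.15],down(np.radians(20),1)) is not None and abs(planner.inverse_kinematics([.423,-.2258,.15],down(np.radians(20),1))[5])<abs((planner.inverse_kinematics([.423,-.2258,.15],down(np.radians(20),-1)))[5]) else -1
print('use',sg)
arm.movep([.423,-.2258,.15],down(np.radians(20),sg))
arm.move_l([.423,-.2258,.041],v=.08)
print(sensors.get_state()['ft_force'])
hand.clamp(); s=sensors.get_state(); print(s['grip_width'],s['finger_force'],s['tcp_pos'],s['ft_force'],s['time'])
arm.move_l([.423,-.2258,.15],v=.1); arm.wait(.2); s=sensors.get_state(); print(s['grip_width'],s['finger_force'],s['ft_force'],s['time'])
save('wrist','w4')
E
```

```text
1 [-0.15055787  0.21997816 -0.45686185  0.         -0.89395632 -2.64196893] [ 0.59393883  0.20545002 -0.57214004  0.         -0.79320627  2.50751125]
-1 [-0.15055787  0.21997816 -0.45686185  0.         -0.89395632  0.49962372] [ 0.59393883  0.20545002 -0.57214004  0.         -0.79320627 -0.6340814 ]
use -1
[-0.55124785  0.89839695  1.00232834]
0.014964381298021957 58.509208504110575 [ 0.42304114 -0.22581221  0.04116387] [-0.39383253  0.0962956   2.45088509] 8.7583
0.015225620784147081 58.485134057700634 [-0.24385053  0.23943367 -1.18845721] 10.2
```

View pics/w4.png

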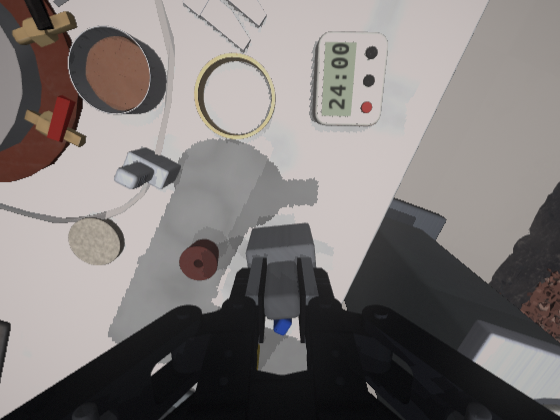

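The block is gripped by its tab (about 15 mm) and hangs square in the hand. Its front face spans columns 247–313 and its top edge is near row 248. Next I'll check the offset in the hand and hover over the gap.

```bash
python3 - <<'E'
from h import *
a=load('w4'); g=cv2.cvtColor(a['frame'],cv2.COLOR_RGB2GRAY)
R=down(np.radians(20),-1); T=np.array([.423,-.2258])
for uv,z in (([[247,248],[313,248]],.145),([[249,228],[311,225]],.109)):
    for p in pix2plane(a,uv,z): d=p[:2]-T; print(z,'toolx',d@R[:2,0],'tooly',d@R[:2,1])
print(g[218:262:2,270], g[218:262:2,290])
Rp=down(CY,-1)
arm.movep(cr(-.024,-.012,.17),Rp)
arm.move_l(cr(-.024,-.012,.112),v=.1)
s=sensors.get_state(); print(s['time'],s['tcp_pos'],s['tcp_rot'])
b=save('wrist','w5')
E
```

```text
0.145 toolx 0.011633553293689222 tooly -0.017429471037226023
0.145 toolx 0.01159408387277276 tooly 0.01611243489395151
0.109 toolx 0.00920755426267025 tooly -0.019985553895721205
0.109 toolx 0.011140844424391356 tooly 0.018397099459504587
[107 163 180 179 120  71  72  71  71  71  72  71  71  72  71  95 107 108
 106 106 108 106] [183 184 183 123  72  71  71  72  72  71  71  72  72  71  92 106 109 109
 106 106 107  88]
12.225 [0.43458389 0.10020626 0.1123769 ] [[-4.04460404e-02 -9.99181383e-01  8.25737563e-04]
 [-9.99181699e-01  4.04462100e-02  1.89705415e-04]
 [-2.22948074e-04 -8.17389028e-04 -9.99999641e-01]]
```

View pics/w5.png

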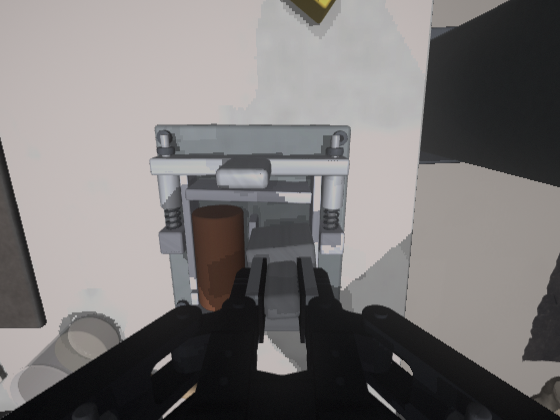

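The block hovers above the near channel behind the plate. The base's back corners are at (156,126) and (350,126), the lug top spans columns 220–270 at about row 180, and the plate's ends are at columns 187 and 313. I'll check the cradle centreline from this second viewpoint.

```bash
python3 - <<'E'
from h import *
b=load('w5'); g=cv2.cvtColor(b['frame'],cv2.COLOR_RGB2GRAY)
print('base',loc(pix2plane(b,[[156,127],[350,127]],.01)))
print('lug top',loc(pix2plane(b,[[219,178],[270,178]],.083)))
print('plate top front',loc(pix2plane(b,[[187,200],[313,200]],.049)))
print('block top edge',loc(pix2plane(b,[[247,248],[313,248]],.107)))
f=cv2.resize(b['frame'][115:255,145:360,::-1],None,fx=3.7,fy=3.7,interpolation=cv2.INTER_CUBIC); cv2.imwrite('pics/crop5.png',f)
E
```

```text
base [[ 0.07073971 -0.0796013 ]
 [-0.07517664 -0.07949433]]
lug top [[ 0.01096069 -0.05500005]
 [-0.01729085 -0.05498072]]
plate top front [[ 0.04046021 -0.03326595]
 [-0.04499934 -0.033209  ]]
block top edge [[-0.00600206 -0.02344376]
 [-0.03975038 -0.02342329]]
```

View pics/crop5.png

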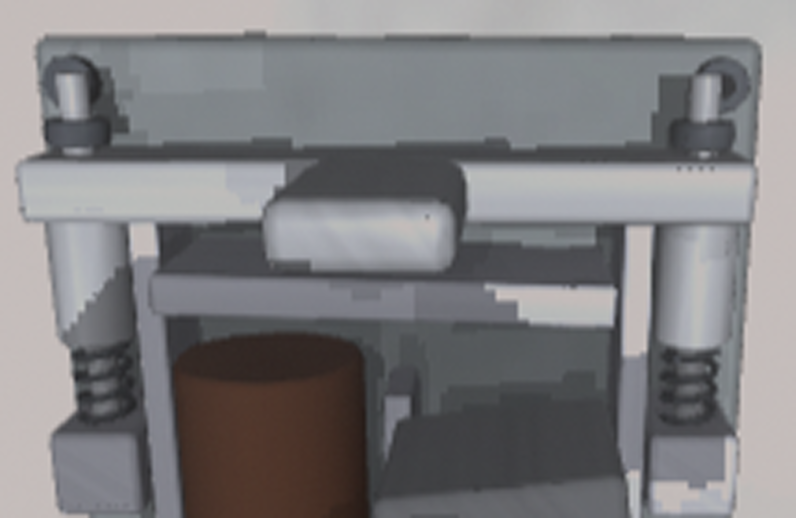

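```bash
python3 - <<'E'
from h import *
b=load('w5')
f=lambda p:np.array(p)/3.7+[145,115]
print('wall inner R',loc(pix2plane(b,f([[622,300],[622,400]]),.034)), 'partition top',loc(pix2plane(b,f([[385,395],[412,395]]),.030)))
print('wall L inner',loc(pix2plane(b,f([[163,235],[170,330]]),.034)),'wall outer R',loc(pix2plane(b,f([[652,235]]),.034)),'yoke ends',loc(pix2plane(b,f([[20,190],[755,190]]),.03)))
print('core',loc(pix2plane(b,f([[172,380],[363,380]]),.03)))
E
```

```text
wall inner R [[-0.04654254 -0.03211175]
 [-0.0471588  -0.01136666]] partition top [[ 0.00095767 -0.01108236]
 [-0.00456905 -0.0110788 ]]
wall L inner [[ 0.04222641 -0.04507005]
 [ 0.04255037 -0.02606519]] wall outer R [[-0.05193529 -0.04500524]] yoke ends [[ 0.07033675 -0.05313075]
 [-0.0720676  -0.05303152]]
core [[ 0.04427585 -0.01434397]
 [ 0.00533903 -0.01431862]]
```

Relative to the block, the channel is about 2.5–3 mm more towards -x than I assumed. I'll shift to match and lower with a force guard.

```bash
sed -i 's/^CC=.*//' h.py; python3 - <<'E'
from h import *
x=-.0266;y=-.0135
arm.move_l(cr(x,y,.085),v=.08); arm.wait(.2)
f0=sensors.get_state()['ft_force']; print(f0)
for z in np.arange(.079,.0505,-.004):
    arm.move_l(cr(x,y,z),v=.05)
    s=sensors.get_state(); d=s['ft_force']-f0; print(round(z,4),s['tcp_pos'].round(4),d.round(2))
    if np.linalg.norm(d)>6: print('contact'); break
print(s['time'])
save('wrist','w6')
E
```

```text
[ 0.78308125  0.08998748 -1.39541662]
0.079 [0.4311 0.0987 0.0787] [-1.71  0.14 -0.54]
0.075 [0.4314 0.0989 0.0748] [-0.52  0.52  0.63]
0.071 [0.4315 0.0989 0.0708] [ 0.42  0.43 -0.28]
0.067 [0.4315 0.0989 0.0668] [ 0.85  0.09 -0.74]
0.063 [0.4315 0.0989 0.0628] [ 0.11 -0.63 -0.56]
0.059 [0.4315 0.0989 0.0588] [ 0.26  0.12 -0.52]
0.055 [0.4314 0.0989 0.0548] [ 0.99 -0.25 -0.45]
0.051 [0.4315 0.099  0.0512] [-0.48  0.74  3.48]
14.9833
```

The block is on the floor (3.5 N at the expected height) with no wall contact. I'll release it, retreat and look.

```bash
python3 - <<'E'
from h import *
hand.let_go(); s=sensors.get_state(); print(s['grip_width'],s['finger_force'],s['time'])
p=s['tcp_pos']; arm.move_l([p[0],p[1],.15],v=.12)
arm.movep(cr(0.02,-.10,.2),down(CY,-1)); arm.move_l(cr(0.0,-.02,.24),v=.2)
b=save('wrist','w7'); print(sensors.get_state()['time'])
u,v=proj(b,cr(0,0,.03))[0].astype(int); print(u,v)
cv2.imwrite('pics/crop7.png',cv2.resize(b['frame'][max(0,v-120):v+100,u-130:u+130,::-1],None,fx=2.6,fy=2.6,interpolation=cv2.INTER_CUBIC))
E
```

```text
0.08539255253021172 0.0 15.7167
17.8667
280 201
```

View pics/crop7.png

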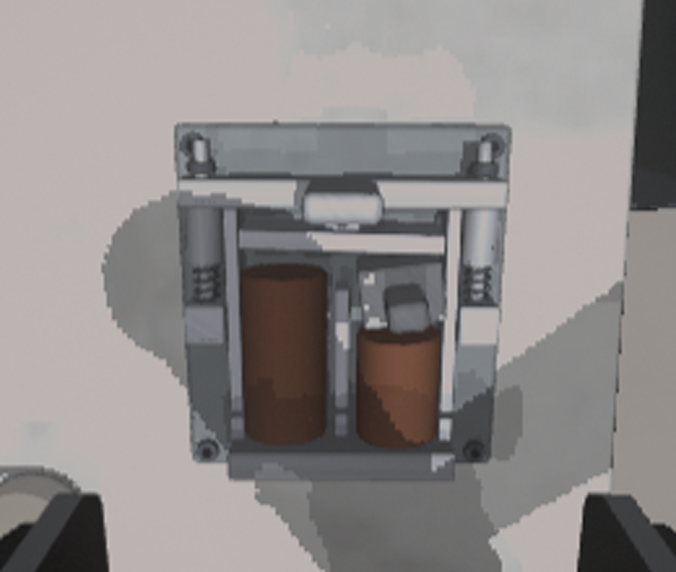

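The block stands in the gap between the plate and the short core, tab at crop (407,310). The lug top spans crop columns 303–382. Now I'll push the lug with closed fingers, guarded by force.

```bash
python3 - <<'E'
from h import *
b=load('w7'); print('lug',loc(pix2plane(b,np.array([[303,212],[382,212]])/2.6+[150,81],.083)))
R=down(CY,-1); X=-.0026
arm.movep(cr(X,-.105,.17),R); hand.clamp()
arm.move_l(cr(X,-.105,.058),v=.12); arm.wait(.2)
yh=cr(0,1,0)-cr(0,0,0)
f0=sensors.get_state()['ft_force']; print(f0)
y=-.080; arm.move_l(cr(X,y,.058),v=.06)
F=0
while y<-.046:
    y+= .002 if F<4 else (.001 if y<-.06 else .0005)
    arm.move_l(cr(X,y,.058),v=.03); arm.wait(.03)
    s=sensors.get_state(); F=-(s['ft_force']-f0)@yh; print(round(y,4),loc(s['tcp_pos'])[0].round(4),round(F,2),end=' | ')
    if F>11: break
print(s['time'],s['ft_force']-f0)
E
```

```text
lug [[ 0.01277939 -0.05291609]
 [-0.01604671 -0.05294189]]
[-0.3304279  -0.55978714  0.00872732]
-0.078 [-0.0026 -0.0781] -1.27 | -0.076 [-0.0026 -0.076 ] -0.24 | -0.074 [-0.0026 -0.0739] -1.06 | -0.072 [-0.0027 -0.072 ] -0.0 | -0.07 [-0.0027 -0.0702] 1.83 | -0.068 [-0.0027 -0.0681] 2.93 | -0.066 [-0.0027 -0.066 ] 2.95 | -0.064 [-0.0026 -0.0641] 3.94 | -0.062 [-0.0026 -0.0622] 2.98 | -0.06 [-0.0027 -0.0604] 4.49 | -0.0595 [-0.0027 -0.0601] 6.19 | -0.059 [-0.0027 -0.0597] 6.78 | -0.0585 [-0.0027 -0.0594] 7.48 | -0.058 [-0.0027 -0.0589] 8.33 | -0.0575 [-0.0027 -0.0585] 7.94 | -0.057 [-0.0027 -0.0581] 7.83 | -0.0565 [-0.0027 -0.0578] 9.13 | -0.056 [-0.0027 -0.0577] 12.01 | 26.1 [  3.96925973 -12.18129609  -0.26896268]
```

```bash
python3 - <<'E'
from h import *
X=-.0026; yh=cr(0,1,0)-cr(0,0,0); f0=np.array([-.33,-.56,0]); y=-.056
while y<-.050:
    y+=.0003; arm.move_l(cr(X,y,.058),v=.03); arm.wait(.1)
    s=sensors.get_state(); F=-(s['ft_force']-f0)@yh; print(round(y,4),loc(s['tcp_pos'])[0].round(5),round(F,2),end=' | ')
    if F>16.5: break
arm.wait(.5); s=sensors.get_state(); print(s['time'],s['ft_force']-f0)
b=save('wrist','w8'); save('top','t8'); save('scene','s8')
u,v=proj(b,cr(0,0,.03))[0].astype(int); print(u,v)
A=cv2.resize(b['frame'][:,:,::-1],(400,300)); 
s8=load('s8')['frame'][170:250,200:310,::-1]; B=cv2.resize(s8,(400,291),interpolation=cv2.INTER_CUBIC); B=cv2.copyMakeBorder(B,0,9,0,0,cv2.BORDER_CONSTANT)
t8=load('t8')['frame'][180:255,210:310,::-1]; C=cv2.resize(t8,(400,300),interpolation=cv2.INTER_CUBIC)
D=cv2.resize(b['frame'][200:350,180:380,::-1],(400,300),interpolation=cv2.INTER_CUBIC)
cv2.imwrite('pics/m8.png',np.vstack([np.hstack([A,B]),np.hstack([D,C])]))
E
```

```text
-0.0557 [-0.00276 -0.05772] 13.3 | -0.0554 [-0.00277 -0.05768] 13.96 | -0.0551 [-0.0028  -0.05764] 15.65 | -0.0548 [-0.0028  -0.05759] 17.11 | 28.0 [  6.26265648 -17.29342412  -0.38716262]
276 332
```

View pics/m8.png

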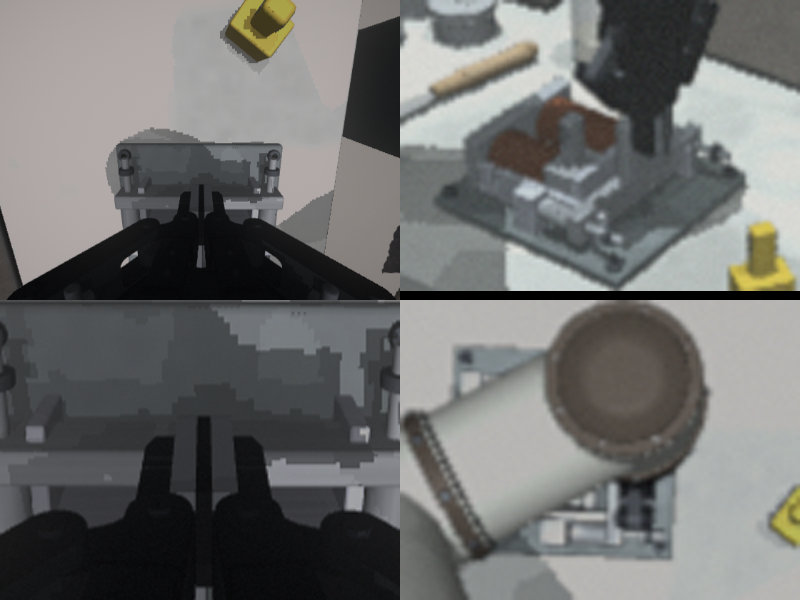

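The scene view shows the block upright in the short row and the fingers on the lug. In the wrist view the bar's top is at rows 276–292 and the base's back edge is at row 201. The push is now solid, but there's a sideways force of about 6 N. I'll relieve that and check the yoke's travel against the base edge.

```bash
python3 - <<'E'
from h import *
def edges(fn,us,z):   # strong row edges along a column through the bar ends
    im=load(fn); g=cv2.GaussianBlur(cv2.cvtColor(im['frame'],cv2.COLOR_RGB2GRAY),(3,3),0).astype(int)
    for u in us:
        c=g[:,u]; d=np.abs(c[2:]-c[:-2]); r=[i+1 for i in range(100,320) if d[i]>18 and d[i]==d[max(0,i-2):i+3].max()]
        print(fn,u,[(k,round(loc(pix2plane(im,[[u,k]],z))[0,1],4)) for k in r])
f7=lambda c:int(c/2.6+150)
edges('w7',[f7(260),f7(430)],.03); edges('w8',[215,345],.03)
print('base edge', [loc(pix2plane(load(a),[[u,v]],.01))[0] for a,u,v in (('w7',f7(340),129/2.6+81),('w8',280,201.5))])
X=-.0026; y=-.0548; yh=cr(0,1,0)-cr(0,0,0); xh=cr(1,0,0)-cr(0,0,0); f0=np.array([-.33,-.56,0])
for k in range(1,6):
    arm.move_l(cr(X+.0004*k,y,.058),v=.02); arm.wait(.1); s=sensors.get_state(); f=s['ft_force']-f0
    print(loc(s['tcp_pos'])[0].round(5),'Fy',round(-f@yh,2),'Fx',round(f@xh,2))
    if abs(f@xh)<1.5: break
print(s['time'])
E
```

```text
w7 250 [(128, np.float64(-0.0825)), (150, np.float64(-0.059)), (160, np.float64(-0.048)), (170, np.float64(-0.0369)), (176, np.float64(-0.03)), (182, np.float64(-0.0231)), (255, np.float64(0.0678)), (274, np.float64(0.0937)), (275, np.float64(0.0951)), (313, np.float64(0.1505)), (318, np.float64(0.1582))]
w7 315 [(128, np.float64(-0.0825)), (150, np.float64(-0.0591)), (160, np.float64(-0.0481)), (166, np.float64(-0.0414)), (172, np.float64(-0.0347)), (178, np.float64(-0.0278)), (182, np.float64(-0.0232)), (206, np.float64(0.0052)), (255, np.float64(0.0677))]
w8 215 [(178, np.float64(-0.1009)), (200, np.float64(-0.0884)), (292, np.float64(-0.0297)), (305, np.float64(-0.0205))]
w8 345 [(199, np.float64(-0.0889)), (203, np.float64(-0.0866)), (226, np.float64(-0.0728)), (282, np.float64(-0.0365)), (293, np.float64(-0.0289)), (306, np.float64(-0.0196))]
base edge [array([ 0.00016006, -0.07883685]), array([-0.00216749, -0.08210248])]
[-0.00281 -0.05765] Fy 16.75 Fx 5.16
[-0.00279 -0.05766] Fy 15.56 Fx 4.81
[-0.00276 -0.05767] Fy 15.1 Fx 3.76
[-0.00276 -0.05772] Fy 14.69 Fx 1.47
29.55
```

```bash
python3 - <<'E'
from h import *
a=load('scene0');b=save('scene','s9'); print(sensors.get_state()['time'])
pr=lambda y,z=.028:proj(a,cr(-.069-.002,y-.0015,z))[0]
p0=pr(-.053); print(p0,pr(-.041)-p0,pr(-.039)-p0)
ga,gb=[cv2.cvtColor(i['frame'],cv2.COLOR_RGB2GRAY) for i in (a,b)]
for h in (7,9):
    u,v=p0.round().astype(int); up=lambda g:cv2.resize(g,None,fx=8,fy=8,interpolation=cv2.INTER_CUBIC)
    T=up(ga[v-h:v+h,u-h:u+h]); S=up(gb[v-h-14:v+h+14,u-h-14:u+h+14])
    r=cv2.matchTemplate(S,T,cv2.TM_CCOEFF_NORMED); _,m,_,l=cv2.minMaxLoc(r); print(h,m,np.array(l)/8-14)
u,v=proj(a,cr(-.02,0,.03))[0].astype(int)
z=lambda i:cv2.resize(i['frame'][v-45:v+45,u-45:u+45,::-1],(400,400),interpolation=cv2.INTER_CUBIC)
cv2.imwrite('pics/cmp.png',np.hstack([z(a),z(b)])); print(u-45,v-45,400/90)
E
```

```text
29.6
[251.30322926 235.33844198] [-3.9278151  -1.73831505] [-4.57780629 -2.02597082]
7 0.928945004940033 [-5. -2.]
9 0.8709315061569214 [-5.    -2.125]
202 172 4.444444444444445
```

View pics/cmp.png

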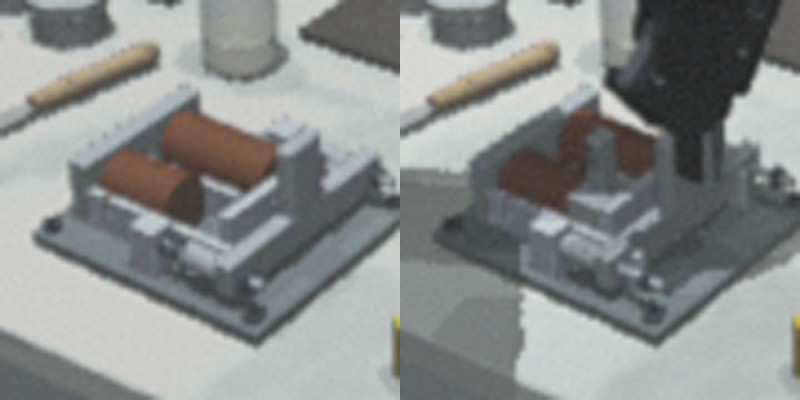

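The yoke moved (-5.0,-2.1) px, against (-4.6,-2.0) predicted for its full 14 mm travel, so it is home. The right half of the picture shows both rows closed against the stop, with the block upright and flush to the plate. I'll check the force is steady and hand in.

```bash
python3 - <<'E'
from h import *
arm.wait(.5); s=sensors.get_state(); print(s['time'],s['ft_force'])
print(close_job())
E
```

```text
30.1 [  1.34665317 -15.51723275   4.22501727]
the job is handed in; nothing more can be done
None
```

I handed the job in at about 30 s: the 26 mm block stands released in the short row, and the arm is still pressing the yoke with about 15 N; camera and force readings indicate it is home and both cores are against the stop, but the hand-in call returned no verdict.

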